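# Lock the stirrer shaft of the pressure vessel

## Task

Lock the stirrer shaft of the steel vessel: with a fingertip against one of the two upright drive pins, turn the slotted coupling disc on its lid until the slot lines up with the lock bar, then push the bar by its upright end tab through the slot and the keeper beyond it, fully home. Only push: do not straddle or grip the pins or the tab, and leave the vials and the beaker round the vessel standing where they are.

Things in the scene. Friction and masses are not known exactly. Their poses are not given: they have to be found in the camera images.
- vessel: Low round steel vessel, lid 184 mm across, its top at z 108 mm; heavy, does not move. Origin: centre of its underside on the worktop, on the shaft axis; z up. The lock bar slides along the vessel's y axis (x = 0), starts on the -y side, is pushed towards +y. Two port stubs on the lid, tops at z 133 mm, at (52, 42) and (-54, -40) mm.
- guide (a point): Outer end of the lock bar's guide block, on the bar's line, at vessel y -84 mm; the block reaches in to y -50 mm, is 36 mm wide (x), top at z 141 mm (screw heads to 143 mm).
- keeper (a point): Inner mouth of the keeper, at vessel y +44 mm: a bridge like the guide, 36 mm wide, to y +60 mm, top at z 141 mm (screw heads to 143 mm); the bar's nose comes out 2 mm beyond it when home.
- coupling (a joint): Turn of the aluminium coupling disc about the vertical shaft axis, rad, positive anticlockwise seen from above; at 0 and at +-pi its slot is in line with the bar (same after half a turn). Turns either way, stays where it is left; friction 0.10 N m (3.6 N at a pin).
- hub (a point): Centre of the disc's top face, on the shaft axis, 136 mm above the worktop; turns with the disc, its y axis runs along the slot, its x axis through the two pins. Disc 76 mm across, on a dark steel base; slot straight across the middle, 15 mm wide, 15 mm deep, open at the top, both mouths flared by 3 mm a side.
- pin_a (a point): Top centre of one drive pin: round steel pin 12 mm across that stands 36 mm up from the disc's top face (its foot at z 136 mm, top at 172 mm), 28 mm from the shaft axis, on the disc's +x side.
- pin_b (a point): Top centre of the other drive pin, the same, on the disc's -x side.
- lock_bar (a joint): How far the lock bar is pushed in, m: 0 drawn fully out, 0.116 fully home against its stop. Its nose meets the disc's rim at about 0.016. It slides with 2.5 N of friction and stays where it is left.
- tab (a point): Middle of the top edge of the upright tab at the bar's outer end, z 172 mm, at vessel y = -209 mm + joint lock_bar; axes as the vessel's. Tab 34 mm wide (x), 10 mm thick (y); push its -y face towards +y. Bar 11 mm wide, z 122.5 to 132.5 mm, nose tapered to 5 mm over the last 9 mm. At home the tab stands 4 mm from the guide.
- vial_0: Loose bystander: screw-cap sample vial with black cap, 25 mm across, 60 mm high, beside the vessel. Origin: centre of its underside.
- vial_1: Loose bystander: brown vial with black cap, 25 mm across, 60 mm high, beside the vessel. Origin: centre of its underside.
- vial_2: Loose bystander: vial with blue cap, 25 mm across, 60 mm high, near the bar's outer half. Origin: centre of its underside.
- beaker_100: Loose bystander: small glass beaker, 60 mm across, 70 mm high, near the bar's outer half. Origin: centre of its underside.

How it is judged:
On the way:
1. the disc's slot is turned into line with the bar (within 0.15 rad) before the bar's nose is past the disc's middle (angle between the y axis of hub and the y axis of vessel, either way round below 0.15 rad and value of joint lock_bar below 0.054 m), for 0.1 s.
At the end, for the whole second after the job is handed in: The lock bar is through the disc and the keeper, within 4 mm of fully home and at rest, the disc's slot within 0.08 rad of the bar's line, and the three vials and the small beaker still stand upright (value of joint lock_bar above 0.112 m and angle between the y axis of hub and the y axis of vessel, either way round below 0.08 rad and velocity of joint lock_bar below 0.005 m/s and angle between each of vial_0, vial_1, vial_2, beaker_100's own z axis and vertical below 0.1 rad); the robot touches nothing.
It fails at once if a vial or the small beaker is lifted, carried or pushed more than 20 mm from its place (distance of any of vial_0, vial_1, vial_2, beaker_100 from where it was at the start of the episode above 0.02 m).
It fails at once if the gripper straddles the bar's tab or a drive pin as in a grasp (grasp point within 6 mm of its axis and less than 6 mm above its top) ((horizontal distance between the grasp point and tab below 0.006 m and z of the grasp point in the frame of tab below 0.006 m) or (horizontal distance between the grasp point and pin_a below 0.006 m and z of the grasp point in the frame of pin_a below 0.006 m) or (horizontal distance between the grasp point and pin_b below 0.006 m and z of the grasp point in the frame of pin_b below 0.006 m)).
It also fails if it takes over 64 s, if anything falls off the work surface, if the arm or the gripper's body presses on something with over 40 N, if the wrist force passes 120 N, or if a joint passes its speed limit or range.

## Robot

A 6-joint arm with a two-finger parallel gripper is mounted at the origin on a cart in front of the work surface, level with it; the furniture and walls round the work are solid. World frame = base frame: x ahead of the robot, y to its left, z up, the work surface at z = 0. Lengths are in m, angles in rad, forces in N, time in s.
With the tool pointing down it reaches from about 0.35 to 0.775 m from the base axis. Payload 5.5 kg.
Tool frame: the origin (TCP) lies midway between the tips of the shut fingers; the grasp point (between the pads) lies 19 mm behind it (r.hold_point_z is the distance from the TCP to the grasp point, in m); z points along the fingers, y is the direction in which the jaws open and shut (so a half turn about z gives the same grasp; the last joint's range is limited). The gripper opens to 85 mm and grips with 20 to 120 N. Pads are 22 mm wide; open, the fingers measure 114 mm over their backs; the gripper's body (76 mm by 85 mm) begins 54 mm behind the grasp point. The pads swing forward as they close: fully open they stand 13 mm farther back than shut.
Start: joints at [-1.425, 0.313, 0.046, 1.304, 0, 1.431], TCP at [0.162, -0.552, 0.231] pointing down, gripper open.
Joint ranges: [-2.76, 2.76], [-0.86, 1.69], [-1.03, 1.26], [-2.2, 2.34], [-1.47, 1.5], [-3.14, 3.14]. Speed limits (rad/s): [2.57, 2.57, 3.14, 3.14, 3.14, 3.14].

## Interface

Orientations are given as a unit quaternion [w, x, y, z].
In Python, from plant import r gives the robot as it stands.
- The arm moves only by the tool send_rows, never from a script. Its argument "deltas" is a list of rows, each a list of 7 numbers: the turn, a rotation vector about the tool's x, y, z in rad, then the shift along the tool's x, y, z in m, then the finger opening in m, from 0 to 0.0854. In form: [[rx, ry, rz, x, y, z, grip], ...]. A call has exactly 8 rows; each row is the pose to reach, as a shift and turn from the pose measured when the call began, along the tool's axes at that moment; what a row does not reach only later rows make up. A row lasts 1/12 s, in which the tool goes at most 41.7 mm and 7.16 degrees, less where a joint would pass 70% of its speed; a pose out of reach is approached as far as the arm can. A call with a gripper value outside its range is refused whole. The fingers move at their own pace and stop on an object; "squeeze" is the grip in N (left out, the last holds). Time passes only in rows, so rows that repeat a pose let the fingers close, or fill a call up. It gives the time, the measured TCP pose, the force and the opening at its end, in the units of the state.
- r.read_state(): the state, without advancing time (a new reading comes with each control period).
- r.get_image(name): name is "scene" or "top"; returns a dict with "pixels" (480x640x3 uint8, blue, green, red), "range_z" (480x640 float32, m along the optical axis (not along the pixel's ray), 0 where there is no reading), "mtx" (3x3 intrinsics, pixels), "R" (3x3) and "t" (3): a world point X has camera coordinates R X + t. Camera axes: x right, y down, z forward; pixel columns grow to the right and rows downward; lengths in m; the calibration is good to about 2 mm. A picture is of the moment at which its call begins.
- r.finish_job(): hands the job in, once; it reports no verdict.
The state is a dict: "clock": time; "qpos": joint angles; "joint_velocities": joint speeds; "tau": joint torques, N m; "tcp_pos": TCP position; "orientation": TCP orientation; "contact_force": force on the tool from outside, world axes, zero at the start; "torque": the same for the moment, N m; "gripper_width": finger opening in m.
Only numpy, scipy, OpenCV 4.12 (cv2) and the standard library are available. Lean on these libraries where they do the work, as an engineer would, in place of code of your own. Each camera call takes 0.05 s, during which the arm holds its last target.

## Working session

There is one attempt and no reset: what is moved stays moved. The work goes in short steps, Python scripts to look and compute and a tool call to move; the robot and the scene stay as the last step left them, time stands still between calls to the robot, and variables do not carry over. Pictures are saved under pics/ and viewed, and the job is handed in when it is done.

Besides the shell and the picture viewer there is one more tool, called after "Request:" in YAML: its name, and indented under it one key for each argument. send_rows: Moves the arm, as the interface text tells. Its arguments: {"type":"object","properties":{"deltas":{"type":"array","items":{"type":"array","items":{"type":"number"}}},"squeeze":{"type":"number"}},"required":["deltas"]}

```bash
ls; mkdir -p pics; python3 - <<'E'
from plant import r
import cv2
print(r.read_state())
for n in("scene","top"):
    d=r.get_image(n); cv2.imwrite(f"pics/{n}0.png",d["pixels"]); print(n,d["mtx"].tolist(),d["R"].tolist(),d["t"])
E
```

```text
pics
{'clock': 0.0, 'qpos': array([-1.42461601e+00,  3.14014426e-01,  4.49906621e-02,  1.30360131e+00,
        1.72626648e-07,  1.43116605e+00]), 'joint_velocities': array([-4.40163914e-04, -3.84751685e-04,  3.22507867e-05, -5.70087272e-04,
       -5.58133640e-04, -2.48791393e-04]), 'tau': array([-2.11498759e-04, -4.80632758e+01,  2.98529667e+01,  1.95452344e-02,
       -2.43329541e-04,  2.98051823e-06]), 'tcp_pos': array([ 0.16201247, -0.55117641,  0.23040567]), 'orientation': array([-9.14370914e-04,  9.89805990e-01,  1.42419333e-01, -2.90828392e-06]), 'contact_force': array([-1.52783259, -0.39429453,  0.77355528]), 'torque': array([0.00956668, 0.01154968, 0.00087147]), 'gripper_width': 0.08510789588054997}
scene [[510.2023058401501, 0.0, 307.4900636492418], [0.0, 510.2023058401501, 242.6503295354988], [0.0, 0.0, 1.0]] [[0.9085127878106878, -0.41766247479632385, 0.012750354170068248], [-0.18181172148730299, -0.4225883430224846, -0.8878984121347071], [0.3762299992215871, 0.804348897859953, -0.45986284715902376]] [-0.53398098  0.12593309  0.84096508]
top [[582.7672874966648, 0.0, 322.75535818780224], [0.0, 582.7672874966648, 238.5700681388929], [0.0, 0.0, 1.0]] [[-0.012237506522936304, -0.9999064283903898, -0.006113746615208579], [-0.9986485154855151, 0.012530513671514793, -0.05043935711034011], [0.05051124580405369, 0.005488232019682119, -0.9987084125792778]] [-0.15951418  0.54550932  1.02124869]
```

View pics/scene0.png

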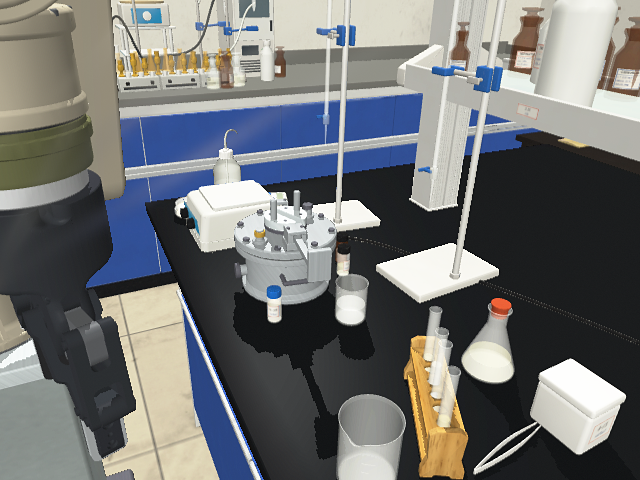

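View pics/top0.png

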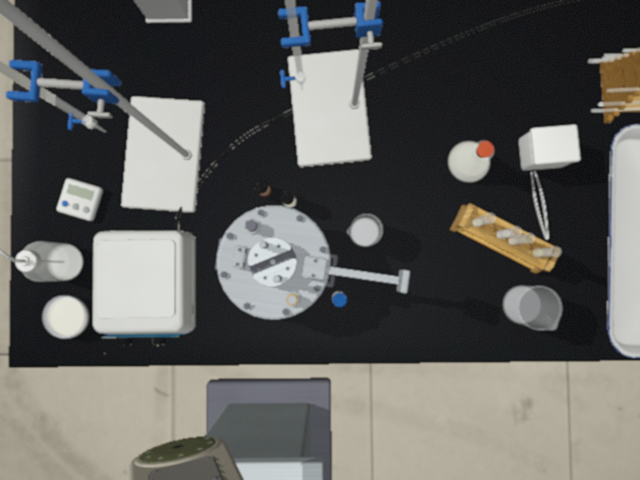

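Top view: vessel lid at about (273,262), the bar running right to the tab at (404,281), blue-cap vial at (339,299), small beaker at (365,230), two vials at (265,190) and (290,202). I'll zoom in next.

```bash
python3 - <<'E'
from plant import r
import cv2
d=r.get_image("top"); p=d["pixels"][170:340,190:430]
cv2.imwrite("pics/topz.png",cv2.resize(p,None,fx=3.3,fy=3.3,interpolation=cv2.INTER_CUBIC))
d=r.get_image("scene"); p=d["pixels"][170:340,220:400]
cv2.imwrite("pics/scenez.png",cv2.resize(p,None,fx=3.5,fy=3.5,interpolation=cv2.INTER_CUBIC))
E
```

```text
(no output)
```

View pics/topz.png

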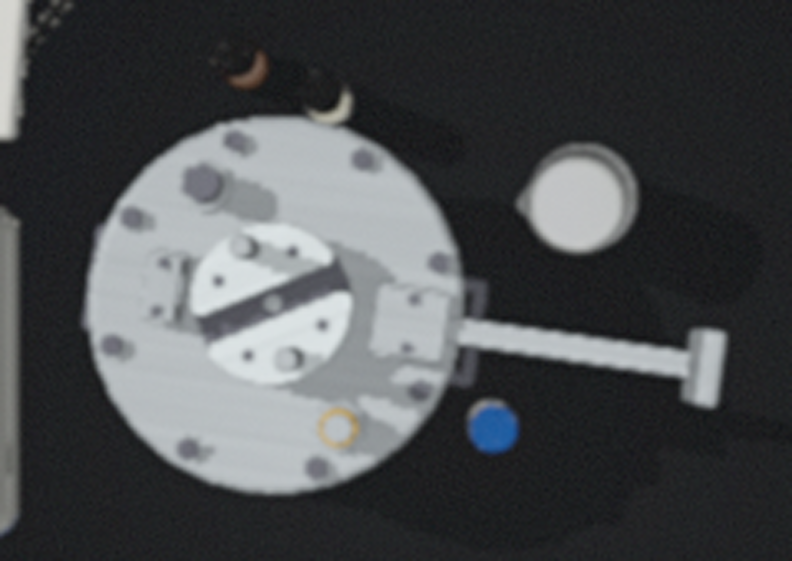

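View pics/scenez.png

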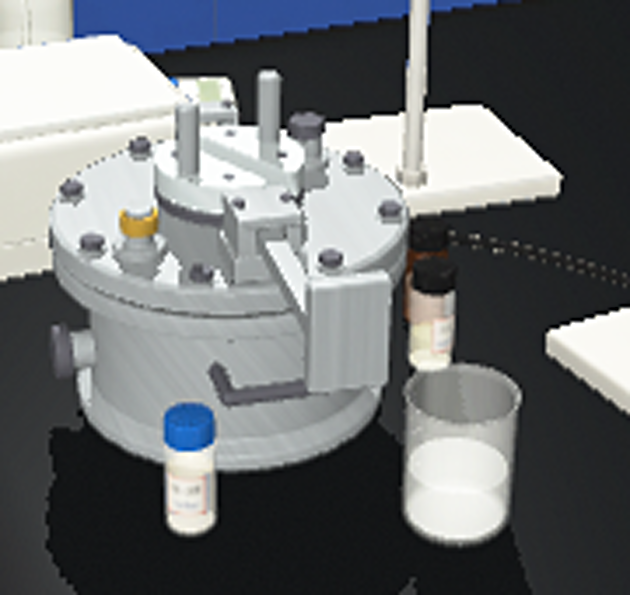

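```bash
cat > h.py <<'E'
import numpy as np,cv2
def cast(d,uv,z):
    uv=np.atleast_2d(uv).astype(float); K=d["mtx"];R=d["R"];t=d["t"]
    c=-R.T@t
    ray=np.c_[uv,np.ones(len(uv))]@np.linalg.inv(K).T@R
    s=(z-c[2])/ray[:,2]
    return c+s[:,None]*ray
def zoom2(x,y,f=3.3,u0=190,v0=170): return [u0+(x+.5)/f-.5, v0+(y+.5)/f-.5]
E
python3 - <<'E'
from plant import r
from h import *
d=r.get_image("top"); p=d["pixels"]; g=cv2.cvtColor(p,cv2.COLOR_BGR2GRAY); rz=d["range_z"]
# disc
m=((g>205)).astype(np.uint8); m[:, :235]=0;m[:,305:]=0;m[:230]=0;m[290:]=0
n,l,s,c=cv2.connectedComponentsWithStats(m)
print(s[1:][s[1:,4]>30].tolist())
pts=np.argwhere(m>0)[:,::-1].astype(np.float32)
hull=cv2.convexHull(pts).reshape(-1,2)
cc,rad=cv2.minEnclosingCircle(pts); print("disc",cc,rad)
w=cast(d,hull,.136)[:,:2].astype(np.float32); print(cv2.minEnclosingCircle(w), cv2.fitEllipse(w))
# slot: dark within disc
W=cast(d,[list(cc)],.136)[0]; print("hub",W)
uu,vv=np.meshgrid(np.arange(640),np.arange(480))
P=cast(d,np.c_[uu.ravel(),vv.ravel()],.136)
dist=np.hypot(P[:,0]-W[0],P[:,1]-W[1]).reshape(480,640)
sm=((g<130)&(dist<.037)).astype(np.uint8)
n,l,s,c=cv2.connectedComponentsWithStats(sm); i=1+np.argmax(s[1:,4]); q=np.argwhere(l==i)[:,::-1]
# slot floor at z .121; 
Q=cast(d,q,.136)[:,:2]; vx=cv2.fitLine(Q.astype(np.float32),cv2.DIST_HUBER,0,.01,.01).ravel(); print("slot dir",vx,np.degrees(np.arctan2(vx[1],vx[0])),s[i])
# lid silhouette
X=np.array([list(zoom2(245,246)),list(zoom2(289,358))]); print("pin tops",cast(d,X,.172))
X=np.array([zoom2(*a) for a in [(697,330),(727,331),(716,407),(685,403)]]);T=cast(d,X,.172);print("tab",T,T.mean(0))
X=np.array([zoom2(*a) for a in [(378,284),(452,292),(442,360),(370,350)]]);print("guide",cast(d,X,.141))
X=np.array([zoom2(*a) for a in [(470,332),(690,362)]]);print("bar",cast(d,X,.1325))
for nm,a,z in [("v2",(493,427),.06),("beak",(578,200),.07),("v0",(326,92),.06),("v1",(240,62),.06)]: print(nm,cast(d,[zoom2(*a)],z))
ys,xs=np.mgrid[250:312,300:420]
E
```

```text
[[264, 238, 26, 11, 132], [248, 243, 29, 22, 279], [253, 259, 43, 27, 498]]
disc (271.1780700683594, 261.4383544921875) 23.9293155670166
((0.5025718212127686, -0.08600545674562454), 0.037342242896556854) ((0.5025656819343567, -0.0860622301697731), (0.07347460836172104, 0.07445484399795532), 55.58014678955078)
hub [ 0.50252956 -0.08593493  0.136     ]
slot dir [ 0.36148015 -0.93237984  0.50316674 -0.08701779] -68.808876 [249 249  46  24 338]
pin tops [[ 0.52810731 -0.07858572  0.172     ]
 [ 0.47697482 -0.09820779  0.172     ]]
tab [[ 0.48740409 -0.28350262  0.172     ]
 [ 0.48678497 -0.29709162  0.172     ]
 [ 0.45249095 -0.29143645  0.172     ]
 [ 0.45446388 -0.27744611  0.172     ]] [ 0.47028597 -0.2873692   0.172     ]
guide [[ 0.51072647 -0.13780412  0.141     ]
 [ 0.50653173 -0.17259493  0.141     ]
 [ 0.47465927 -0.16749592  0.141     ]
 [ 0.47975923 -0.13371363  0.141     ]]
bar [[ 0.48759877 -0.180903    0.1325    ]
 [ 0.47213337 -0.2849406   0.1325    ]]
v2 [[ 0.43871155 -0.19272959  0.06      ]]
beak [[ 0.55370343 -0.23730505  0.07      ]]
v0 [[ 0.61177688 -0.1089862   0.06      ]]
v1 [[ 0.62791328 -0.06472551  0.06      ]]
```

```bash
cat >> h.py <<'E'
from scipy.spatial.transform import Rotation as Ro
HUB=np.array([.5026,-.087]); PHI=np.radians(-8.6)
EX=np.array([np.cos(PHI),np.sin(PHI)]);EY=np.array([-EX[1],EX[0]])
def v2w(x,y,z): return np.r_[HUB+EX*x+EY*y,z]
def w2v(p): q=np.asarray(p)[:2]-HUB; return q@EX,q@EY
def Rt(s): q=s["orientation"]; return Ro.from_quat([q[1],q[2],q[3],q[0]])
GOAL=Ro.from_matrix(np.c_[np.r_[EX,0],-np.r_[EY,0],[0,0,-1]])
def delta(s,W):
    R=Rt(s); return np.r_[(R.inv()*GOAL).as_rotvec(), R.inv().apply(np.asarray(W)-s["tcp_pos"])]
E
python3 - <<'E'
from plant import r
from h import *
np.set_printoptions(precision=4,suppress=True)
s=r.read_state()
print(v2w(-26,0,.1), delta(s,v2w(-.026,-.048,.20)), delta(s,v2w(-.026,-.048,.150)), Rt(s).as_matrix())
d=r.get_image("top"); print(cast(d,[zoom2(273,303)],.121))
d=r.get_image("scene")
z=lambda x,y: zoom2(x,y,3.5,220,170)
# pin tops in the scene view
print(cast(d,[z(188,106),z(269,74)],.172), cast(d,[z(308,278),z(388,274)],.172))
print([w2v(p) for p in cast(d,[z(188,106),z(269,74)],.172)])
E
```

```text
[-25.2051   3.8009   0.1   ] [-0.0009  0.0001  0.4359  0.4138 -0.3171  0.0312] [-0.0009  0.0001  0.4359  0.4138 -0.317   0.0812] [[ 0.9594  0.2819 -0.0001]
 [ 0.2819 -0.9594  0.0009]
 [ 0.0001 -0.0009 -1.    ]]
[[ 0.5026 -0.0864  0.121 ]]
[[ 0.4769 -0.0976  0.172 ]
 [ 0.5297 -0.0745  0.172 ]] [[ 0.4565 -0.2808  0.172 ]
 [ 0.4872 -0.2904  0.172 ]]
[(np.float64(-0.023794672086995185), np.float64(-0.014335362241196687)), (np.float64(0.024949862416689915), np.float64(0.016424338918010067))]
```

Request:
send_rows:
  deltas:
    - [0,0,0.055,0.03,-0.023,-0.005,0]
    - [0,0,0.11,0.06,-0.046,-0.01,0]
    - [0,0,0.165,0.09,-0.069,-0.01,0]
    - [0,0,0.22,0.12,-0.092,-0.01,0]
    - [0,0,0.275,0.15,-0.115,-0.01,0]
    - [0,0,0.33,0.18,-0.138,-0.01,0]
    - [0,0,0.385,0.21,-0.161,-0.01,0]
    - [0,0,0.436,0.24,-0.184,-0.01,0]
  squeeze: 40

```text
clock: 1.02
tcp_pos: [0.3412, -0.3058, 0.2414]
orientation: [0.0, 0.997, -0.077, 0.0]
contact_force: [-0.1, -0.1, -0.8]
gripper_width: 0.0001
```

```bash
cat > st.py <<'E'
import sys
from plant import r
from h import *
np.set_printoptions(precision=4,suppress=True)
s=r.read_state(); print(s["clock"],s["tcp_pos"],s["contact_force"],s["gripper_width"],s["qpos"])
print("v",w2v(s["tcp_pos"]))
for a in sys.argv[1:]:
    x,y,z=map(float,a.split(",")); print(a,delta(s,v2w(x,y,z)))
E
python3 st.py -- -.026,-.048,.2 2>/dev/null || sed -i 's/sys.argv\[1:\]/[b for b in sys.argv[1:] if b!="--"]/' st.py; python3 st.py -- -.026,-.048,.2
```

```text
1.0167 [ 0.3412 -0.3058  0.2414] [-0.1116 -0.1446 -0.7529] 7.163123221933753e-05 [-0.9065  0.0837 -0.2161  1.2707  0.0002  2.3884]
v (np.float64(-0.12689116500067169), np.float64(-0.2404879253739229))
1.0167 [ 0.3412 -0.3058  0.2414] [-0.1116 -0.1446 -0.7529] 7.163123221933753e-05 [-0.9065  0.0837 -0.2161  1.2707  0.0002  2.3884]
v (np.float64(-0.12689116500067169), np.float64(-0.2404879253739229))
-.026,-.048,.2 [ 0.     -0.0004 -0.0032  0.1003 -0.1928  0.0414]
```

Request:
send_rows:
  deltas:
    - [0,0,-0.003,0.017,-0.032,0.0,0]
    - [0,0,-0.003,0.034,-0.064,0.0,0]
    - [0,0,-0.003,0.051,-0.096,0.01,0]
    - [0,0,-0.003,0.068,-0.128,0.02,0]
    - [0,0,-0.003,0.085,-0.16,0.03,0]
    - [0,0,-0.003,0.1,-0.193,0.041,0]
    - [0,0,-0.003,0.1,-0.193,0.041,0]
    - [0,0,-0.003,0.1,-0.193,0.041,0]

```text
clock: 1.68
tcp_pos: [0.4697, -0.1283, 0.1997]
orientation: [-0.0, 0.997, -0.073, -0.001]
contact_force: [-0.6, -1.3, 0.4]
gripper_width: -0.0002
```

```bash
python3 st.py -- -.026,-.048,.15; python3 - <<'E'
from plant import r
import cv2
d=r.get_image("scene"); p=d["pixels"][120:340,200:420]
cv2.imwrite("pics/s1.png",cv2.resize(p,None,fx=2.7,fy=2.7,interpolation=cv2.INTER_CUBIC))
E
```

```text
1.6833 [ 0.4697 -0.1283  0.1997] [-0.6033 -1.3024  0.4341] -0.00016743714181847004 [-0.4317  0.1571 -0.2345  1.1803 -0.0001  2.8558]
v (np.float64(-0.026334218534567234), np.float64(-0.04579390353157046))
-.026,-.048,.15 [-0.0003  0.0012  0.0042  0.0004  0.0022  0.0497]
```

View pics/s1.png

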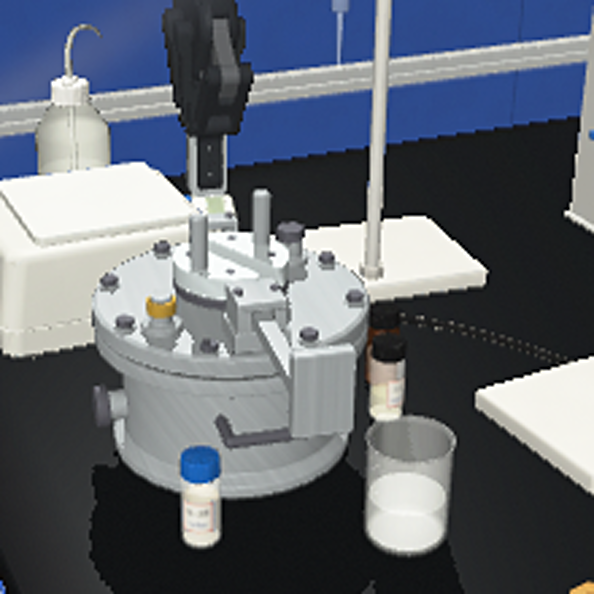

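```bash
python3 - <<'E'
from plant import r
from h import *
d=r.get_image("scene")
for P in ([.4697,-.1283,.2],[.4697,-.1283,.15]):
    q=d["mtx"]@(d["R"]@np.array(P)+d["t"]); u,v=q[:2]/q[2]; print(u,v,(u-200)*2.7,(v-120)*2.7,q[2])
print(d["range_z"][180:200,277])
E
```

```text
275.78262022082566 191.2737368385729 204.6130745962293 192.4390894641468 0.8225097754383254
276.2601948656493 219.46015662409977 205.90252613725306 268.5424228850694 0.8455029177962766
[0.7970763  0.7993201  0.79952735 0.8007567  0.80791897 0.8053391
 0.8065328  0.8050438  0.8064715  0.80812365 0.8148763  0.8130313
 0.8161344  1.2994124  1.2972761  1.2899567  1.2853603  1.2808504
 1.2715738  0.94383353]
```

Request:
send_rows:
  deltas:
    - [0,0,0.004,0,0.001,0.02,0]
    - [0,0,0.004,0,0.002,0.04,0]
    - [0,0,0.004,0,0.002,0.05,0]
    - [0,0,0.004,0,0.002,0.05,0]
    - [0,0,0.004,0,-0.001,0.05,0]
    - [0,0,0.004,0,-0.004,0.05,0]
    - [0,0,0.004,0,-0.007,0.05,0]
    - [0,0,0.004,0,-0.007,0.05,0]

```text
clock: 2.45
tcp_pos: [0.4711, -0.1234, 0.1516]
orientation: [0.0, 0.997, -0.077, 0.001]
contact_force: [-0.4, 0.2, 0.8]
gripper_width: 0.0002
```

```bash
python3 st.py; python3 - <<'E'
from plant import r
import cv2
d=r.get_image("scene"); p=d["pixels"][150:320,220:400]
cv2.imwrite("pics/s2.png",cv2.resize(p,None,fx=3.3,fy=3.3,interpolation=cv2.INTER_CUBIC))
d=r.get_image("top"); p=d["pixels"][170:340,190:430]
cv2.imwrite("pics/t2.png",cv2.resize(p,None,fx=3.3,fy=3.3,interpolation=cv2.INTER_CUBIC))
E
```

```text
2.45 [ 0.4711 -0.1234  0.1516] [-0.351   0.1528  0.7538] 0.0001952424090268121 [-0.421   0.1835 -0.3246  1.0605 -0.0001  2.8739]
v (np.float64(-0.02569125463891716), np.float64(-0.040654822259400765))
```

View pics/s2.png

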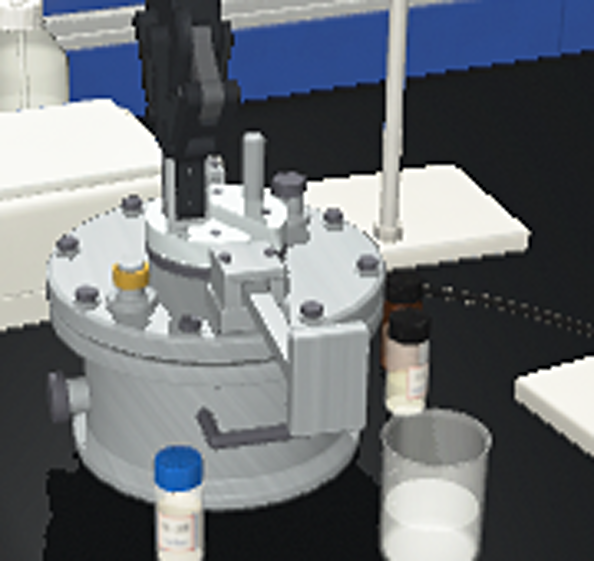

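View pics/t2.png

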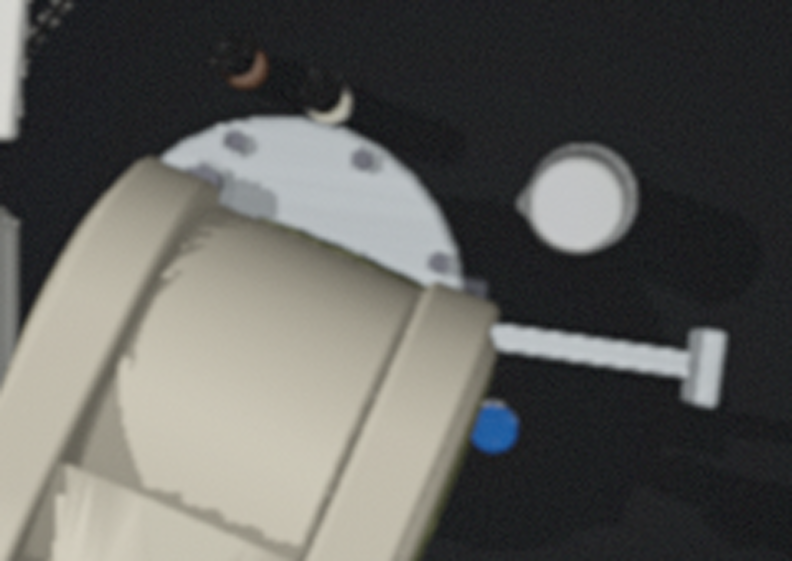

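Request:
send_rows:
  deltas:
    - [0,0,0,0,-0.003,0,0]
    - [0,0,0,0,-0.006,0,0]
    - [0,0,0,0,-0.009,0,0]
    - [0,0,0,0,-0.012,0,0]
    - [0,0,0,0,-0.015,0,0]
    - [0,0,0,0,-0.018,0,0]
    - [0,0,0,0,-0.02,0,0]
    - [0,0,0,0,-0.02,0,0]

```text
clock: 3.22
tcp_pos: [0.4723, -0.1042, 0.1509]
orientation: [0.002, 0.997, -0.077, -0.001]
contact_force: [-3.1, -4.0, -0.4]
gripper_width: 0.0002
```

```bash
python3 st.py; python3 - <<'E'
from plant import r
import cv2
d=r.get_image("scene"); p=d["pixels"][150:320,220:400]
cv2.imwrite("pics/s3.png",cv2.resize(p,None,fx=3.3,fy=3.3,interpolation=cv2.INTER_CUBIC))
E
```

```text
3.2167 [ 0.4723 -0.1042  0.1509] [-3.0782 -4.0237 -0.423 ] 0.0001608341527113724 [-0.381   0.1807 -0.3301  1.0609 -0.0038  2.9144]
v (np.float64(-0.027353706506194404), np.float64(-0.021559288983189265))
```

View pics/s3.png

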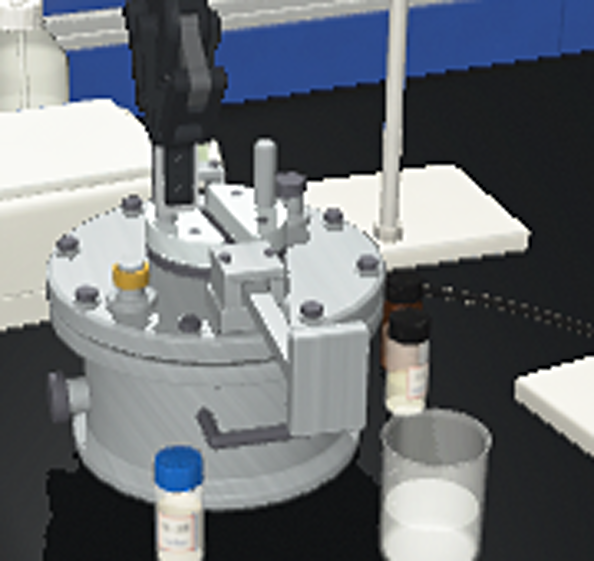

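```bash
cat > ang.py <<'E'
from plant import r
from h import *
d=r.get_image("scene")
import sys
x,y=map(float,sys.argv[1].split(","))
P=cast(d,[zoom2(x,y,3.3,220,150)],.172)[0]; v=w2v(P); print(P,v,np.degrees(np.arctan2(v[1],v[0])),np.hypot(*v))
E
python3 ang.py 254,138; python3 ang.py 264,144
```

```text
[ 0.52861848 -0.07755865  0.172     ] (np.float64(0.02431412809832973), np.float64(0.013225874457268865)) 28.54435191983828 0.02767852200428022
[ 0.53006717 -0.08745553  0.172     ] (np.float64(0.027226454090694165), np.float64(0.0036569006190361017)) 7.649856646135483 0.027470943276308946
```

Request:
send_rows:
  deltas:
    - [0,0,0,0.0,-0.001,0,0]
    - [0,0,0,0,-0.002,0,0]
    - [0,0,0,0,-0.003,0,0]
    - [0,0,0,0,-0.004,0,0]
    - [0,0,0,0,-0.0045,0,0]
    - [0,0,0,0,-0.0045,0,0]
    - [0,0,0,0,-0.0045,0,0]
    - [0,0,0,0,-0.0045,0,0]

```text
clock: 4.03
tcp_pos: [0.4728, -0.0998, 0.1507]
orientation: [0.002, 0.997, -0.077, -0.001]
contact_force: [-3.9, -3.9, 0.2]
gripper_width: -0.0001
```

```bash
python3 st.py; python3 - <<'E'
from plant import r
import cv2
d=r.get_image("scene"); p=d["pixels"][180:270,250:330]
cv2.imwrite("pics/s4.png",cv2.resize(p,None,fx=6.6,fy=6.6,interpolation=cv2.INTER_CUBIC))
E
```

```text
4.0333 [ 0.4728 -0.0998  0.1507] [-3.9235 -3.8691  0.1967] -7.073852320023605e-05 [-0.3718  0.1803 -0.3309  1.0609 -0.0041  2.9235]
v (np.float64(-0.027557798660874776), np.float64(-0.017118374079813262))
```

View pics/s4.png

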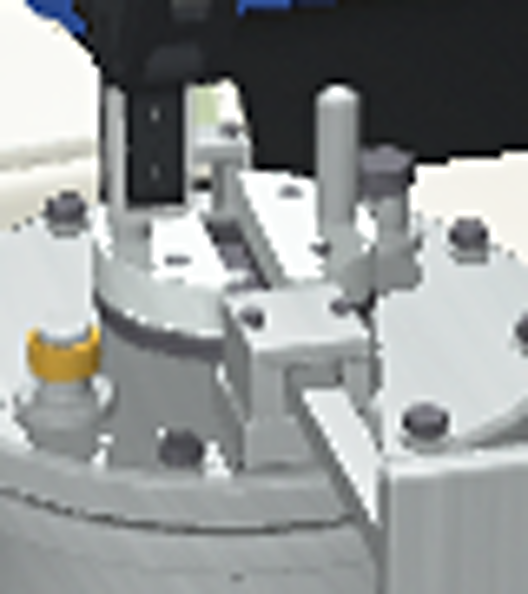

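Request:
send_rows:
  deltas:
    - [0,0,0,0,0.008,0,0]
    - [0,0,0,0,0.016,-0.005,0]
    - [0,0,0,0,0.025,-0.03,0]
    - [0,0,0,0.0,0.045,-0.05,0]
    - [0,0,0,0.005,0.075,-0.05,0]
    - [0,0,0,0.01,0.105,-0.05,0]
    - [0,0,0,0.015,0.135,-0.05,0]
    - [0,0,0,0.02,0.165,-0.05,0]

```text
clock: 4.75
tcp_pos: [0.468, -0.2677, 0.2021]
orientation: [0.002, 0.997, -0.077, 0.0]
contact_force: [-0.2, -0.7, 0.1]
gripper_width: -0.0001
```

Request:
send_rows:
  deltas:
    - [0,0,0,0.002,0.03,0,0]
    - [0,0,0,0.004,0.06,0,0]
    - [0,0,0,0.006,0.075,0,0]
    - [0,0,0,0.008,0.075,0,0]
    - [0,0,0,0.008,0.075,0,0]
    - [0,0,0,0.008,0.075,0,0]
    - [0,0,0,0.008,0.075,0,0]
    - [0,0,0,0.008,0.075,0,0]

```text
clock: 5.42
tcp_pos: [0.4647, -0.3418, 0.2026]
orientation: [0.002, 0.997, -0.076, 0.0]
contact_force: [-0.8, -0.4, -0.1]
gripper_width: -0.0004
```

```bash
python3 st.py 0,-.24,.145; python3 - <<'E'
from plant import r
import cv2
d=r.get_image("top"); p=d["pixels"][170:340,190:430]
cv2.imwrite("pics/t5.png",cv2.resize(p,None,fx=3.3,fy=3.3,interpolation=cv2.INTER_CUBIC))
E
```

```text
5.4167 [ 0.4647 -0.3418  0.2026] [-0.7803 -0.4093 -0.0992] -0.00035976666261911 [-0.7721  0.3243 -0.0088  1.2355 -0.0022  2.5214]
v (np.float64(0.0006127188850378959), np.float64(-0.2575753486533293))
0,-.24,.145 [ 0.0031 -0.0005 -0.0019 -0.0007 -0.0178  0.0576]
```

View pics/t5.png

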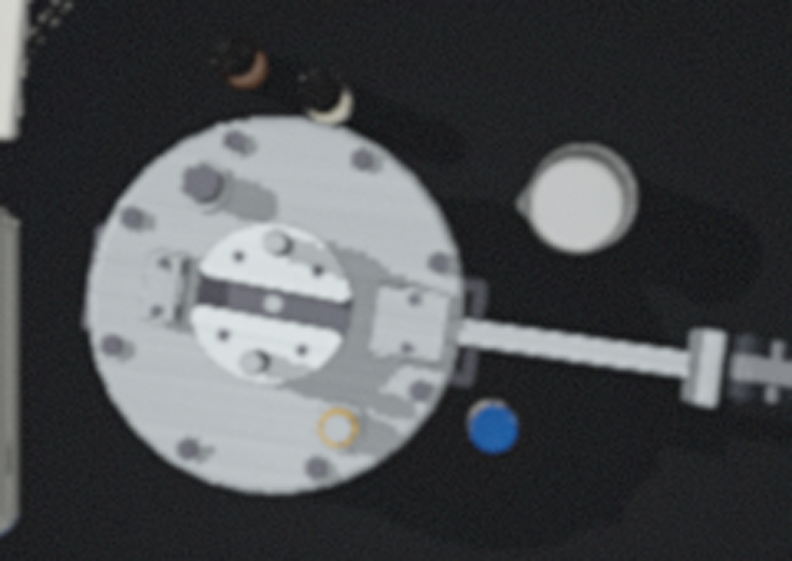

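```bash
cat > meas.py <<'E'
from plant import r
from h import *
d=r.get_image("top"); p=d["pixels"]; g=cv2.cvtColor(p,cv2.COLOR_BGR2GRAY)
uu,vv=np.meshgrid(np.arange(640),np.arange(480))
P=cast(d,np.c_[uu.ravel(),vv.ravel()],.136).reshape(480,640,3)
x=(P[...,:2]-HUB)@EX; y=(P[...,:2]-HUB)@EY
def fit(m,z):
    n,l,s,c=cv2.connectedComponentsWithStats(m.astype(np.uint8)); i=1+np.argmax(s[1:,4]); q=np.argwhere(l==i)[:,::-1]
    Q=cast(d,q,z)[:,:2].astype(np.float32); f=cv2.fitLine(Q,cv2.DIST_HUBER,0,.01,.01).ravel(); a=np.degrees(np.arctan2(f[1],f[0]))%180; return a,f[2:],s[i,4]
a=fit((g<150)&(np.hypot(x,y)<.030)&(abs(x)<.014),.136); print("slot",a)
b=fit((g>140)&(y<-.10)&(y>-.185)&(abs(x)<.02),.1325); print("bar",b, w2v(a[1]),w2v(b[1]))
q=np.array([zoom2(278,244),zoom2(258,362)]); T=cast(d,q,.172)[:,:2]; v=T[0]-T[1]; print("pins",np.degrees(np.arctan2(v[1],v[0]))+90, T.mean(0))
E
python3 meas.py
```

```text
slot (np.float32(78.894104), array([ 0.50255215, -0.08680621], dtype=float32), np.int32(287))
bar (np.float32(80.90431), array([ 0.47998443, -0.2278705 ], dtype=float32), np.int32(382)) (np.float64(-7.628910066581066e-05), np.float64(0.00018445816517397422)) (np.float64(-0.0012961689968774808), np.float64(-0.14266842662902265))
pins 79.9174263592421 [ 0.50208234 -0.08887042]
```

```bash
sed -i 's/-8.6)/-9.1)/' h.py; python3 st.py 0,-.25,.145 0,-.11,.145; python3 meas.py
```

```text
5.5167 [ 0.4647 -0.3421  0.2027] [-0.1666  0.3291  0.0363] -0.00013111419944648121 [-0.7724  0.3244 -0.0086  1.2354 -0.0023  2.5214]
v (np.float64(0.0029043002841032026), np.float64(-0.257843651563136))
0,-.25,.145 [ 0.0034 -0.0007  0.0066 -0.0029 -0.0081  0.0577]
0,-.11,.145 [ 0.0034 -0.0007  0.0066 -0.002  -0.1481  0.0572]
slot (np.float32(78.687836), array([ 0.5025869 , -0.08663759], dtype=float32), np.int32(287))
bar (np.float32(80.90431), array([ 0.47998443, -0.2278705 ], dtype=float32), np.int32(382)) (np.float64(-7.025258952959343e-05), np.float64(0.00035578055381561136)) (np.float64(-5.1118553258441204e-05), np.float64(-0.14267430531726027))
pins 79.9174263592421 [ 0.50208234 -0.08887042]
```

Request:
send_rows:
  deltas:
    - [0.003,0,0.006,-0.003,0,0.02,0]
    - [0.003,0,0.006,-0.003,0,0.04,0]
    - [0.003,0,0.006,-0.003,0,0.058,0]
    - [0.003,0,0.006,-0.003,0,0.06,0]
    - [0.003,0,0.006,-0.003,-0.004,0.06,0]
    - [0.003,0,0.006,-0.003,-0.008,0.06,0]
    - [0.003,0,0.006,-0.003,-0.012,0.06,0]
    - [0.003,0,0.006,-0.003,-0.014,0.06,0]

```text
clock: 6.23
tcp_pos: [0.4646, -0.3279, 0.144]
orientation: [0.001, 0.997, -0.079, 0.001]
contact_force: [0.3, 0.3, 0.4]
gripper_width: 0.0
```

```bash
python3 st.py 0,-.2,.142 0,-.11,.142; python3 - <<'E'
from plant import r
import cv2
d=r.get_image("scene"); p=d["pixels"][150:340,220:420]
cv2.imwrite("pics/s6.png",cv2.resize(p,None,fx=3,fy=3,interpolation=cv2.INTER_CUBIC))
E
```

```text
6.2333 [ 0.4646 -0.3279  0.144 ] [0.3385 0.2884 0.4025] 6.886644079769947e-06 [-0.7558  0.3382 -0.1362  1.0935  0.0002  2.5435]
v (np.float64(0.000599019248143295), np.float64(-0.24389407518001047))
0,-.2,.142 [ 0.0015 -0.0025  0.0011 -0.0006 -0.0439  0.0019]
0,-.11,.142 [ 0.0015 -0.0025  0.0011 -0.0005 -0.1339  0.0018]
```

View pics/s6.png

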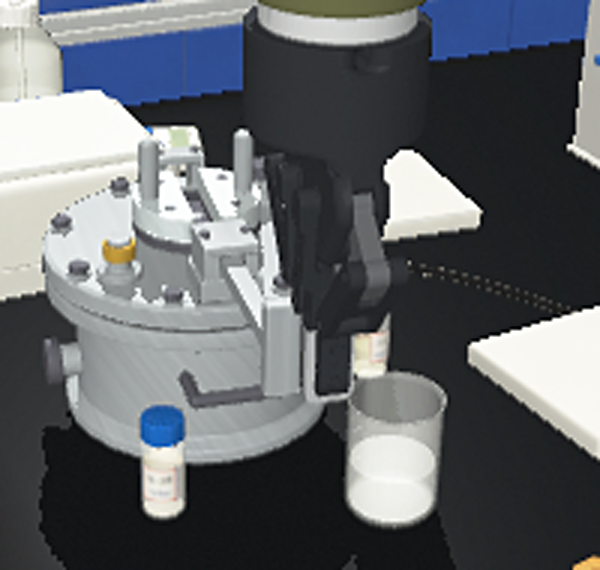

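Request:
send_rows:
  deltas:
    - [0,0,0,-0.0005,-0.006,0.001,0]
    - [0,0,0,-0.0005,-0.012,0.001,0]
    - [0,0,0,-0.0005,-0.018,0.001,0]
    - [0,0,0,-0.0005,-0.025,0.001,0]
    - [0,0,0,-0.0005,-0.032,0.001,0]
    - [0,0,0,-0.0005,-0.039,0.001,0]
    - [0,0,0,-0.0005,-0.046,0.001,0]
    - [0,0,0,-0.0005,-0.052,0.001,0]

```text
clock: 6.95
tcp_pos: [0.4724, -0.2757, 0.143]
orientation: [0.001, 0.997, -0.079, 0.001]
contact_force: [-1.1, -2.6, 3.0]
gripper_width: 0.0002
```

```bash
python3 st.py 0,-.15,.142 0,-.11,.142; python3 - <<'E'
from plant import r
import cv2
d=r.get_image("scene"); p=d["pixels"][150:340,220:420]
cv2.imwrite("pics/s7.png",cv2.resize(p,None,fx=3,fy=3,interpolation=cv2.INTER_CUBIC))
E
```

```text
6.95 [ 0.4724 -0.2757  0.143 ] [-1.0642 -2.6273  3.0287] 0.0002458690282813304 [-0.675   0.2989 -0.1944  1.0744 -0.0002  2.6241]
v (np.float64(-2.0338218966308258e-05), np.float64(-0.19109420555037637))
0,-.15,.142 [ 0.0017 -0.0026  0.0014  0.0001 -0.0411  0.001 ]
0,-.11,.142 [ 0.0017 -0.0026  0.0014  0.0001 -0.0811  0.0009]
```

View pics/s7.png

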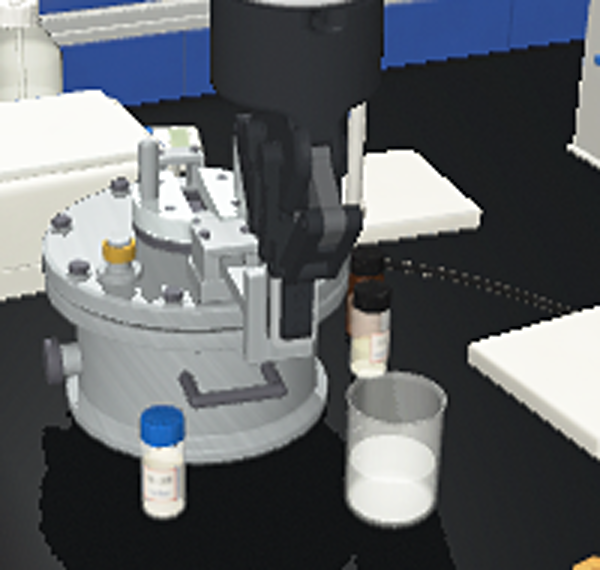

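Request:
send_rows:
  deltas:
    - [0,0,0,0,-0.006,0,0]
    - [0,0,0,0,-0.012,0,0]
    - [0,0,0,0,-0.018,0,0]
    - [0,0,0,0,-0.024,0,0]
    - [0,0,0,0,-0.03,0,0]
    - [0,0,0,0,-0.036,0,0]
    - [0,0,0,0,-0.042,0,0]
    - [0,0,0,0,-0.046,0,0]

```text
clock: 7.67
tcp_pos: [0.4799, -0.2283, 0.143]
orientation: [0.0, 0.997, -0.078, 0.001]
contact_force: [-0.1, -2.5, 0.1]
gripper_width: -0.0004
```

```bash
python3 st.py 0,-.12,.142 0,-.11,.142; python3 - <<'E'
from plant import r
import cv2
d=r.get_image("scene"); p=d["pixels"][150:340,220:420]
cv2.imwrite("pics/s8.png",cv2.resize(p,None,fx=3,fy=3,interpolation=cv2.INTER_CUBIC))
E
```

```text
7.6667 [ 0.4799 -0.2283  0.143 ] [-0.0893 -2.5054  0.0662] -0.00038194032222557494 [-0.5957  0.2709 -0.2331  1.064   0.001   2.702 ]
v (np.float64(-3.466633366498524e-05), np.float64(-0.14311707177499558))
0,-.12,.142 [ 0.0003 -0.0029  0.0027  0.0001 -0.0231  0.001 ]
0,-.11,.142 [ 0.0003 -0.0029  0.0027  0.0001 -0.0331  0.001 ]
```

View pics/s8.png

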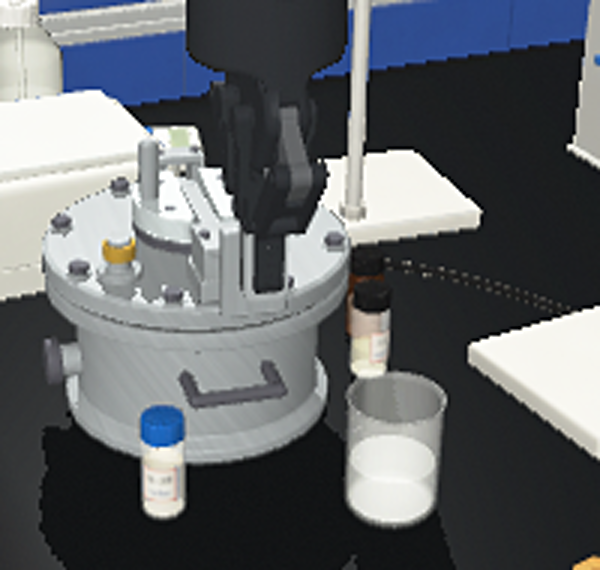

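Request:
send_rows:
  deltas:
    - [0,0,0,0,-0.006,0,0]
    - [0,0,0,0,-0.012,0,0]
    - [0,0,0,0,-0.018,0,0]
    - [0,0,0,0,-0.023,0,0]
    - [0,0,0,0,-0.027,0,0]
    - [0,0,0,0,-0.03,0,0]
    - [0,0,0,0,-0.032,0,0]
    - [0,0,0,0,-0.032,0,0]

```text
clock: 8.38
tcp_pos: [0.4849, -0.1965, 0.143]
orientation: [0.001, 0.997, -0.078, 0.001]
contact_force: [-0.9, -5.3, -0.6]
gripper_width: 0.0002
```

Request:
send_rows:
  deltas:
    - [0,0,0,0,-0.001,0,0]
    - [0,0,0,0,-0.002,0,0]
    - [0,0,0,0,-0.003,0,0]
    - [0,0,0,0,-0.003,0,0]
    - [0,0,0,0,-0.003,0,0]
    - [0,0,0,0,-0.003,0,0]
    - [0,0,0,0,-0.003,0,0]
    - [0,0,0,0,-0.003,0,0]

```text
clock: 9.05
tcp_pos: [0.4849, -0.1965, 0.1431]
orientation: [0.004, 0.997, -0.079, 0.001]
contact_force: [-3.3, -13.1, -0.8]
gripper_width: -0.0005
```

```bash
python3 st.py; python3 - <<'E'
from plant import r
import cv2
d=r.get_image("scene"); p=d["pixels"][150:340,220:420]
cv2.imwrite("pics/s9.png",cv2.resize(p,None,fx=3,fy=3,interpolation=cv2.INTER_CUBIC))
E
```

```text
9.05 [ 0.4849 -0.1965  0.1431] [ -3.2614 -13.1389  -0.834 ] -0.0005389255202876001 [-0.5351  0.2547 -0.2547  1.0568 -0.0059  2.7644]
v (np.float64(-0.00017365071433206894), np.float64(-0.11090234283763888))
```

View pics/s9.png

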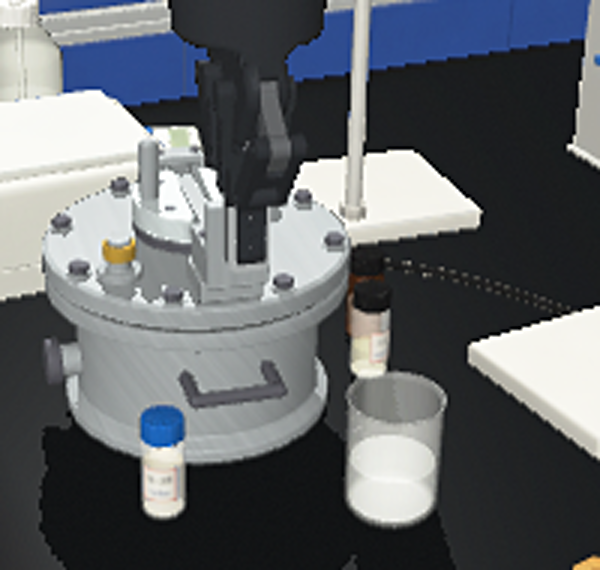

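Request:
send_rows:
  deltas:
    - [0,0,0,0,0.006,0,0]
    - [0,0,0,0,0.016,0,0]
    - [0,0,0,0,0.03,-0.01,0]
    - [0,0,0,0,0.06,-0.03,0]
    - [0,0,0,0,0.09,-0.05,0]
    - [0,0,0,0,0.12,-0.06,0]
    - [0,0,0,0,0.14,-0.06,0]
    - [0,0,0,0,0.14,-0.06,0]

```text
clock: 9.77
tcp_pos: [0.4626, -0.3384, 0.2047]
orientation: [0.004, 0.997, -0.081, 0.002]
contact_force: [0.2, 0.7, -0.5]
gripper_width: 0.0001
```

```bash
python3 st.py; python3 - <<'E'
from plant import r
from h import *
d=r.get_image("top"); p=d["pixels"][170:340,190:430]
cv2.imwrite("pics/t10.png",cv2.resize(p,None,fx=3.3,fy=3.3,interpolation=cv2.INTER_CUBIC))
d=r.get_image("scene"); p=d["pixels"][150:340,220:420]
cv2.imwrite("pics/s10.png",cv2.resize(p,None,fx=3,fy=3,interpolation=cv2.INTER_CUBIC))
E
```

```text
9.7667 [ 0.4626 -0.3384  0.2047] [ 0.1608  0.7386 -0.543 ] 0.0001029715336290958 [-0.7691  0.3115 -0.0216  1.2294 -0.0046  2.5341]
v (np.float64(0.00024359111049029978), np.float64(-0.25452741520813393))
```

View pics/t10.png

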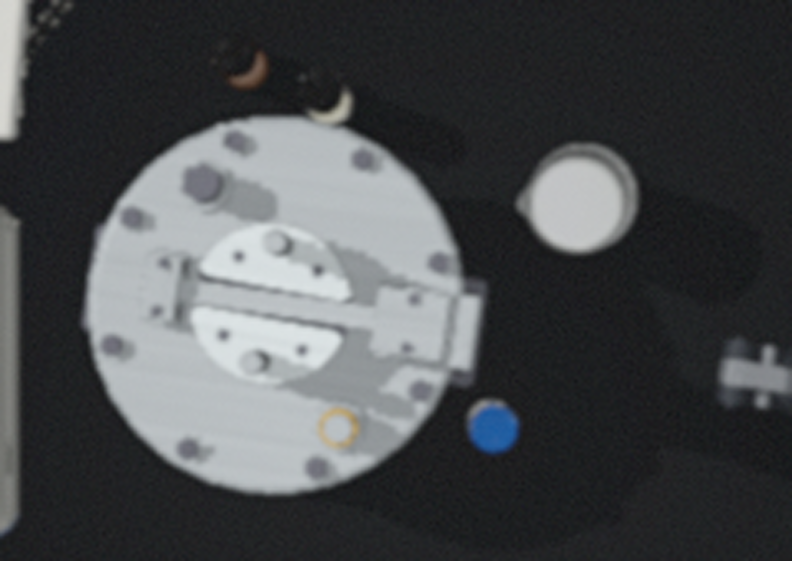

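View pics/s10.png

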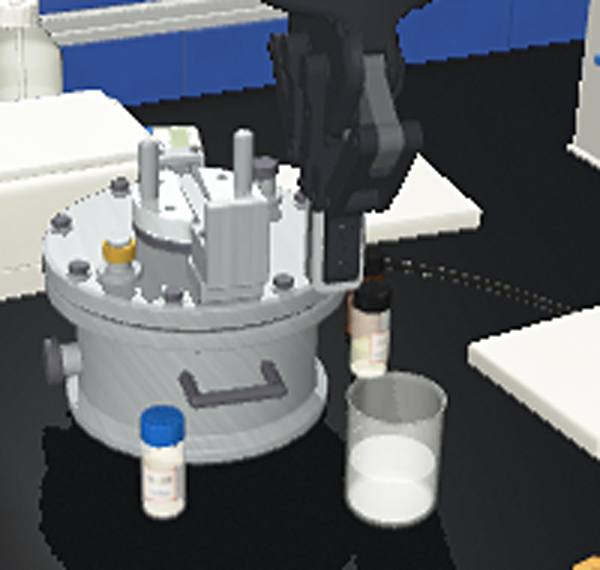

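```bash
python3 - <<'E'
from plant import r
from h import *
d=r.get_image("top")
for q in [(485,291),(474,371)]: print(w2v(cast(d,[zoom2(*q)],.172)[0]))
q=np.array([zoom2(278,244),zoom2(258,362)]); T=cast(d,q,.172)[:,:2]; v=T[0]-T[1]; print("pins",np.degrees(np.arctan2(v[1],v[0]))+90)
# slot from bright disc edges: bisect two halves
g=cv2.cvtColor(d["pixels"],cv2.COLOR_BGR2GRAY); uu,vv=np.meshgrid(np.arange(640),np.arange(480))
P=cast(d,np.c_[uu.ravel(),vv.ravel()],.136).reshape(480,640,3); x=(P[...,:2]-HUB)@EX; y=(P[...,:2]-HUB)@EY
m=((g<212)&(abs(x)<.012)&(abs(y)<.028))
f=cv2.fitLine(np.c_[x[m],y[m]].astype(np.float32),cv2.DIST_L2,0,.01,.01).ravel(); print("slot vs bar deg",np.degrees(np.arctan2(f[0],f[1])),m.sum())
E
```

```text
(np.float64(0.019537572220988408), np.float64(-0.09872695918962099))
(np.float64(-0.017076705770818535), np.float64(-0.09904654117273935))
pins 79.9174263592421
slot vs bar deg 2.1135378 403
```

```bash
python3 -c "
from plant import r
print(r.finish_job())"
```

```text
the job is handed in; nothing more can be done
None
```

The lock bar is home through the disc and keeper, and I handed the job in at about 10 s on the robot's clock. No verdict was reported.

**What I did:** with the fingers shut, I pushed the drive pin nearer the robot from the guide side. That turned the disc about 30° clockwise and brought the slot into line. I then backed off, pushed the bar by the outer face of its tab to the stop, and withdrew clear.

**Last checks:**
- **Bar:** it slid with about 2.5 N all the way. It then stopped hard at tool y -111 mm (vessel frame), and 13 N did not move it further. The tab's outer face measured y -99 mm against -98 mm expected at home. That puts the bar at about 0.115 m, though the camera is only good to about 2 mm and the limit is 0.112 m.
- **Slot:** it is within about 1 to 2° (0.02 to 0.04 rad) of the bar's line. The two estimates differed by about 1°, one taken from the pins and one from the slot edges.
- **Bystanders:** the three vials and the beaker look upright and in their starting places in the last pictures. I judged this by eye and did not measure it.
- **Not checked:** the bar's nose coming out beyond the keeper was not visible in the pictures, so I inferred it from the hard stop and the tab's position.

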